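# Shut off and bleed a bench air manifold

## Task

The helmet-finishing bench is closing for the day. Gently, with a fingertip, without gripping or forcing a lever, push the red supply lever round until it is fully shut, square across its pipe; only after that, push the yellow bleed lever round until it is fully open, in line with its silencer, so that the trapped air can vent. Leave the blue outlet lever just as it is, do not shift or pick up the loose things lying about, and finish clear of everything.

Things in the scene. Friction and masses are not known exactly. Their poses are not given: they have to be found in the camera images.
- supply_lever (a joint): angle of the red supply lever, on the ball valve at the right-hand (-y) end of the aluminium manifold. 0 = fully open: the lever points away from the manifold, along the supply pipe. 1.571 = fully shut: square across the pipe, pointing to the robot's side (-x at zero yaw). It shuts clockwise seen from above, with hard stops at both ends; stiff (0.55 N m) and stays where it is left. It starts open or not quite fully open.
- supply_pivot (a point): the upright axis on which the red lever turns, at the height of its sleeve's middle (100 mm above the bench). Fixed. Its own axes: x points along the pipe towards the manifold, z up. The lever reaches 98 mm from this axis.
- supply_grip (a point): centre of the red sleeve's cross-section, 78 mm from the pivot axis and 20 mm short of the lever's end. The sleeve covers the outer 60 mm or so of the lever and is 17 mm wide and 10 mm thick (95 to 105 mm above the bench). Below the lever, from 20 mm off the pivot outwards, nothing stands higher than 76 mm; the nut on the pivot reaches 103 mm above the bench.
- supply_valve: the brass ball valve that carries the red lever; origin on the bench under the lever's pivot axis, x along the pipe towards the manifold. Pushing its lever takes about 7 N on the sleeve.
- bleed_valve: the small brass ball valve that carries the yellow lever; origin on the bench under the lever's pivot axis, x along its pipe into the manifold. Pushing its lever takes about 7 N on the sleeve.
- bleed_lever (a joint): angle of the yellow bleed lever, on one of the two small ball valves on the manifold's front; the silencer, a copper-coloured cone, points to the robot from this valve. 0 = shut: square across its pipe, pointing left (+y at zero yaw). 1.571 = fully open: in line with its pipe, over the silencer, pointing to the robot (-x at zero yaw). It opens anticlockwise seen from above, with hard stops at both ends; needs 0.36 N m and stays where it is left. It starts shut or nearly so.
- bleed_pivot (a point): the upright axis on which the yellow lever turns, 100 mm above the bench, 65 mm in front of the manifold's centre line and 60 mm to the left or the right of its middle (either, it varies). Fixed. Its own x axis points along its pipe into the manifold, away from the silencer, z up. The lever reaches 78 mm from this axis.
- bleed_grip (a point): centre of the yellow sleeve's cross-section, 58 mm from the pivot axis and 20 mm short of the lever's end; the sleeve is 17 mm wide and 10 mm thick (95 to 105 mm above the bench). Below the lever, from 20 mm off the pivot outwards, nothing stands higher than 76 mm.
- outlet_lever (a joint): angle of the blue outlet lever, on the other small front valve, which has a steel quick coupler; same lever and angles as the yellow one (0 shut, 1.571 open), starts at any angle. To be left alone.
- outlet_pivot (a point): axis of the blue lever, 100 mm above the bench, like bleed_pivot, on the port that the bleed valve does not have.
- outlet_grip (a point): a point on the blue lever's sleeve, 58 mm from its pivot axis, like bleed_grip.
- manifold: aluminium manifold block, 40 x 220 x 40 mm (x, y, z), its top 75 mm above the bench, bolted down. Origin on the bench under its middle; x to the back (away from the robot at zero yaw), y along the block to the left. The red lever's pivot is at (0, -155) mm, the small valves' at (-65, +60) and (-65, -60) mm. Behind its middle, at (63, 0) mm, stands a 52 mm pressure gauge up to 125 mm high; its needle falls to zero as the yellow lever opens.
- bottle: loose upright white plastic bottle with a red cap, diameter 54 mm, 125 mm high, left of the manifold; origin at the centre of its foot. Bystander.
- tape_roll: loose roll of yellowish masking tape lying flat, diameter 100 mm, 25 mm high, in front of the manifold; origin at the centre of its underside. Bystander.
- sanding_block: loose cork sanding block, 65 x 110 x 30 mm, in front of the manifold; origin at the centre of its underside. Bystander.
- spanner: loose steel spanner, 150 mm long, lying behind the manifold; origin under its middle. Bystander.

How it is judged:
By the outcome, as a careful person would: the job done as asked, in the order asked, and still so for the second after the job is handed in, with the robot touching nothing.
It also fails if it takes over 58 s, if anything falls off the work surface, if the arm or the gripper's body presses on something with over 40 N, if the wrist force passes 120 N, or if a joint passes its speed limit or range.

## Robot

A 6-joint arm with a two-finger parallel gripper is mounted at the origin on the work surface. World frame = base frame: x ahead of the robot, y to its left, z up, the work surface at z = 0. Lengths are in mm, angles in degrees, forces in N, time in s.
With the tool pointing down it reaches from about 300 to 850 mm from the base axis. Payload 4.2 kg.
Tool frame: the origin (TCP) lies midway between the tips of the shut fingers; the grasp point (between the pads) lies 19 mm behind it; x points along the fingers, y is the direction in which the jaws open and shut, and the axes are right-handed (so a half turn about x gives the same grasp; the last joint's range is limited). The gripper opens to 91 mm and grips with 3 to 60 N. Pads are 32 mm wide; open, the fingers measure 118 mm over their backs; the gripper's body (76 mm by 178 mm) begins 60 mm behind the grasp point.
Start: joints at [-65.89, 18.312, 89.639, -0, 72.044, -1.146], TCP at [245.337, -520.051, 213.976] pointing down, gripper open.
Joint ranges: [-177.97, 177.97], [-48.28, 115.42], [12.27, 149.76], [-77.06, 257.06], [2.81, 150.46], [-146.56, 146.56]. Speed limits (degrees/s): [147.25, 147.25, 180, 180, 180, 180].

## Interface

Orientations are given as [roll, pitch, yaw] about the fixed x, y, z axes, in that order (R = Rz(yaw) Ry(pitch) Rx(roll)).
In Python, from workcell import env gives the robot as it stands.
- The arm moves only by the shell command python3 -m handwheel 'ROWS' [FORCE]. ROWS is text: rows parted by semicolons, each of 7 numbers parted by spaces: the turn, a rotation vector about the tool's x, y, z in degrees, then the shift along the tool's x, y, z in m, then the finger opening in m, from 0 to 0.0912. In form: rx ry rz x y z grip; .... A call has 1 to 12 rows; each row is the pose to reach, as a shift and turn from the pose commanded when the call began, along the tool's axes at that moment; what a row does not reach only later rows make up. A row lasts 1/12 s, in which the tool goes at most 41.7 mm and 7.16 degrees, less where a joint would pass 70% of its speed; a pose out of reach is approached as far as the arm can. A call with a gripper value outside its range is refused whole. The fingers move at their own pace and stop on an object; FORCE is the grip in N (left out, the last holds). Time passes only in rows, so rows that repeat a pose let the fingers close. It gives the time, the measured TCP pose, the force and the opening at its end, in the units of the state.
- env.state(): the state, without advancing time (a new reading comes with each control period).
- env.grab_frame(name): name is "scene" or "top" or "wrist"; returns the picture (384x512x3 uint8, red, green, blue); there is no depth.
- env.get_calibration(name): a dict with "mtx" (3x3 intrinsics, pixels), "T" (4x4, takes a point from camera to world coordinates); the wrist camera has in their place "hand_eye" (4x4, takes a point from camera to tool coordinates, whose origin is the TCP and whose axes are the tool frame's). Camera axes: x right, y up, looking along -z (the intrinsics and any distortion apply to the point x, -y, -z); pixel columns grow to the right and rows downward; lengths in mm; the calibration is good to about 2 mm. A picture is of the moment at which its call begins: read the wrist's pose just before it. get_calibration takes no time and is no camera call.
- env.job_done(): hands the job in, once; it reports no verdict.
The state is a dict: "time_s": time; "qpos": joint angles; "qvel": joint speeds; "effort": joint torques, N m; "ee_pos": TCP position; "ee_rot": TCP orientation; "force": force on the tool from outside, world axes, zero at the start; "torque": the same for the moment, N m; "gripper_width": finger opening in mm.
Only numpy, scipy, OpenCV 4.12 (cv2) and the standard library are available. Lean on these libraries where they do the work, as an engineer would, in place of code of your own. Each camera call takes 0.05 s, during which the arm holds its last target. There are 200 camera calls.

## Working session

There is one attempt and no reset: what is moved stays moved. The work goes in short steps, Python scripts to look and compute and a shell command to move; the robot and the scene stay as the last step left them, time stands still between calls to the robot, and variables do not carry over. Pictures are saved under pics/ and viewed, on a budget of 10 in all, crops included, one or two more only if the job needs it, and the job is handed in when it is done.

```bash
mkdir -p pics
python3 - <<'E'
from workcell import env
import cv2
s=env.state();print(s)
for n in("top","scene"):
    im=env.grab_frame(n);cv2.imwrite(f"pics/{n}1.png",cv2.resize(im[:,:,::-1],(800,600),interpolation=cv2.INTER_CUBIC))
    c=env.get_calibration(n);print(n,c)
print(env.get_calibration("wrist"))
E
```

```text
{'time_s': 0.0, 'qpos': array([-6.58911155e+01,  1.83520488e+01,  8.97057485e+01, -6.03416402e-05,
        7.20419247e+01, -1.14461817e+00]), 'qvel': array([ 0.00294471, -0.0280734 , -0.11957309,  0.1275095 ,  0.09990507,
       -0.06566094]), 'effort': array([-4.87029960e-03, -4.12470424e+01, -2.31975871e+01,  7.24521093e-02,
        4.57258278e-02, -1.09463044e-04]), 'ee_pos': array([ 245.12117693, -519.59448678,  213.12063045]), 'ee_rot': array([-91.11165626,  89.90027791, 114.14186509]), 'force': array([-0.45729708, -0.6320678 ,  0.29433014]), 'torque': array([ 0.00334975, -0.01704317, -0.01982699]), 'gripper_width': 91.58140165867168}
top {'mtx': array([[488.51355281,   0.        , 250.78080374],
       [  0.        , 488.51355281, 190.85962332],
       [  0.        ,   0.        ,   1.        ]]), 'T': array([[ 1.79286108e-02,  9.89991392e-01, -1.39984315e-01,
         4.23247474e+02],
       [-9.99776327e-01,  1.61799546e-02, -1.36199894e-02,
         5.83958659e+01],
       [-1.12187324e-02,  1.40197192e-01,  9.90060042e-01,
         1.06783987e+03],
       [ 0.00000000e+00, 
[... 394 characters left out ...]
46051e+01],
       [-2.42401419e-03,  4.99685241e-01,  8.66203662e-01,
         7.55923098e+02],
       [ 0.00000000e+00,  0.00000000e+00,  0.00000000e+00,
         1.00000000e+00]])}
{'mtx': array([[324.35595048,   0.        , 254.53764036],
       [  0.        , 324.35595048, 196.23184364],
       [  0.        ,   0.        ,   1.        ]]), 'hand_eye': array([[ 7.05563346e-04,  2.62303286e-01, -9.64985227e-01,
        -1.71368360e+02],
       [ 9.99999744e-01, -6.98847694e-05,  7.12168582e-04,
         5.05343965e-01],
       [ 1.19366389e-04, -9.64985482e-01, -2.62303268e-01,
        -7.35353950e+01],
       [ 0.00000000e+00,  0.00000000e+00,  0.00000000e+00,
         1.00000000e+00]])}
```

View pics/top1.png

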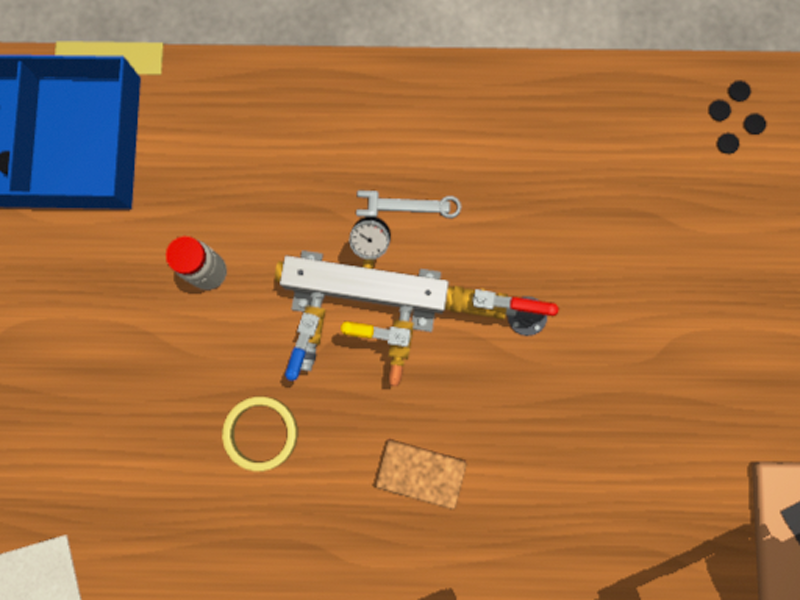

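View pics/scene1.png

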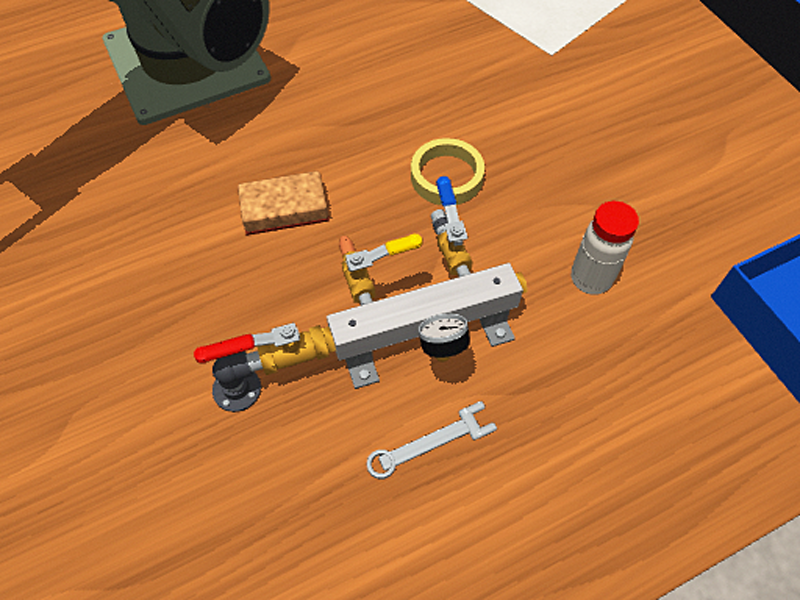

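The top view shows the red pivot at about (484,299) with its tip at (557,309), the yellow pivot at (400,336) with its tip at (342,328), and the blue pivot at (310,323). In the scene view these are red (287,332) to (196,355), yellow (358,260) to (421,241), and blue (457,231). The bleed valve is therefore on the right port. Next I fit the manifold pose.

```bash
cat > h.py <<'E'
import numpy as np
from workcell import env
def ray(cam,u,v,z,k=1.5625):
    c=env.get_calibration(cam);K=c["mtx"];T=c["T"]
    u=(u+.5)/k-.5;v=(v+.5)/k-.5
    d=T[:3,:3]@np.array([(u-K[0,2])/K[0,0],-(v-K[1,2])/K[1,1],-1]);o=T[:3,3]
    return (o+d*(z-o[2])/d[2])[:2]
E
python3 - <<'E'
from h import *
from scipy.optimize import least_squares
P={'r':(0,-155),'y':(-65,-60),'b':(-65,60)}
obs={'top':dict(r=(484,299),y=(400,336),b=(310,323)),'scene':dict(r=(287,332),y=(358,260),b=(457,231))}
tips={'top':dict(r=(557,309),y=(342,328),b=(290,379)),'scene':dict(r=(196,355),y=(421,241),b=(443,180))}
W=[(k,ray(c,*obs[c][k],103),c) for c in obs for k in P]
def f(p):
    R=np.array([[np.cos(p[2]),-np.sin(p[2])],[np.sin(p[2]),np.cos(p[2])]])
    return np.concatenate([p[:2]+R@P[k]-w for k,w,c in W])
s=least_squares(f,[500,0,0]);p=s.x;print("man",p[:2],np.degrees(p[2]));print(s.fun.reshape(-1,2).round(1))
R=np.array([[np.cos(p[2]),-np.sin(p[2])],[np.sin(p[2]),np.cos(p[2])]])
for k in P:
    pv=p[:2]+R@P[k];print(k,pv.round(1))
    for c in tips:
        d=R.T@(ray(c,*tips[c][k],100)-pv);print('  ',c,d.round(1),np.hypot(*d).round(1),np.degrees(np.arctan2(d[1],d[0])).round(1))
for n,u,v,z in(('cork',421,474,30),('tape',259,434,25)):print(n,ray('top',u,v,z))
E
```

```text
man [586.52248136 107.95374349] -8.169958654252735
[[ 3.6 -0. ]
 [ 1.8 -3. ]
 [ 4.2  1. ]
 [-2.3  0.5]
 [-4.8 -0.2]
 [-2.5  1.8]]
r [564.5 -45.5]
   top [ -1.1 -94.4] 94.4 -90.7
   scene [ -3.1 -95.4] 95.5 -91.9
y [513.7  57.8]
   top [-3.6 77.4] 77.5 92.7
   scene [ 0.8 76.1] 76.1 89.4
b [530.7 176.6]
   top [-77.9  11.4] 78.7 171.7
   scene [-74.4  10.1] 75.1 172.2
cork [335.0027527   30.06399481]
tape [383.21695386 248.96753032]
```

```bash
cat >> h.py <<'E'
from scipy.spatial.transform import Rotation as Ro
M=np.array([586.5,108.0]);YAW=-8.17
def man(x,y):
    a=np.radians(YAW);return M+np.array([[np.cos(a),-np.sin(a)],[np.sin(a),np.cos(a)]])@(x,y)
def pose(xy,z,ya): # tool x down, tool y at world angle ya
    a=np.radians(ya);X=np.array([0,0,-1.]);Y=np.array([np.cos(a),np.sin(a),0])
    return np.array([*xy,z]),np.c_[X,Y,np.cross(X,Y)]
def row(p0,p1):
    d=p0[1].T@(p1[0]-p0[0]);t=Ro.from_matrix(p0[1].T@p1[1]).as_rotvec(degrees=True)
    return np.r_[t.round(1),(d/1000).round(4)]
E
python3 - <<'E'
from h import *
p0=pose((245.3,-520),214,-64.75)
print(row(p0,pose(man(45,-130),200,81.8)))
E
```

```text
[-1.466e+02 -0.000e+00 -0.000e+00  1.400e-02 -2.892e-01 -5.424e-01]
```

```bash
python3 -m handwheel '-80 0 0 0.014 -0.145 -0.271 0;-80 0 0 0.014 -0.145 -0.271 0;-80 0 0 0.014 -0.145 -0.271 0;-80 0 0 0.014 -0.145 -0.271 0;-80 0 0 0.014 -0.145 -0.271 0;-80 0 0 0.014 -0.145 -0.271 0;-80 0 0 0.014 -0.145 -0.271 0;-80 0 0 0.014 -0.145 -0.271 0;-80 0 0 0.014 -0.145 -0.271 0;-80 0 0 0.014 -0.145 -0.271 0;-80 0 0 0.014 -0.145 -0.271 0;-80 0 0 0.014 -0.145 -0.271 0' 20
python3 - <<'E'
from h import *
p0=pose((245.3,-520),214,-64.75)
t=np.radians(0)
# commanded pose after first call
R=p0[1]; p1=(p0[0]+R@np.array([14,-145,-271]), R@Ro.from_rotvec([-80,0,0],degrees=True).as_matrix())
print(p1[0],env.state()['ee_pos'],row(p1,pose(man(45,-130),200,81.8)))
E
```

```text
time_s: 1.1
ee_pos: [428.5, -272.9, 199.6]
ee_rot: [-130.0, 90.0, 155.5]
force: [0.3, 1.2, 0.3]
gripper_width: 14.0
[ 428.55487713 -273.2538754   200.        ] [ 428.46334605 -272.86785096  199.57838697] [-66.6      0.       0.       0.       0.2423  -0.1891]
```

```bash
python3 -m handwheel '-66.6 0 0 0 0.242 -0.189 0;-66.6 0 0 0 0.242 -0.189 0;-66.6 0 0 0 0.242 -0.189 0;-66.6 0 0 0 0.242 -0.189 0;-66.6 0 0 0 0.242 -0.189 0;-66.6 0 0 0 0.242 -0.189 0;-66.6 0 0 0 0.242 -0.189 0;-66.6 0 0 0 0.242 -0.189 0;-66.6 0 0 0 0.242 -0.189 0;-66.6 0 0 0 0.242 -0.189 0;-66.6 0 0 0 0.242 -0.189 0;-66.6 0 0 0 0.242 -0.189 0'
python3 - <<'E'
from h import *
import cv2
im=env.grab_frame("wrist");cv2.imwrite("pics/w1.png",cv2.resize(im[:,:,::-1],(800,600),interpolation=cv2.INTER_CUBIC))
E
```

```text
time_s: 2.1
ee_pos: [612.2, -27.3, 199.6]
ee_rot: [-170.9, 90.0, -179.2]
force: [-0.1, 0.2, 0.7]
gripper_width: 0.4
```

View pics/w1.png

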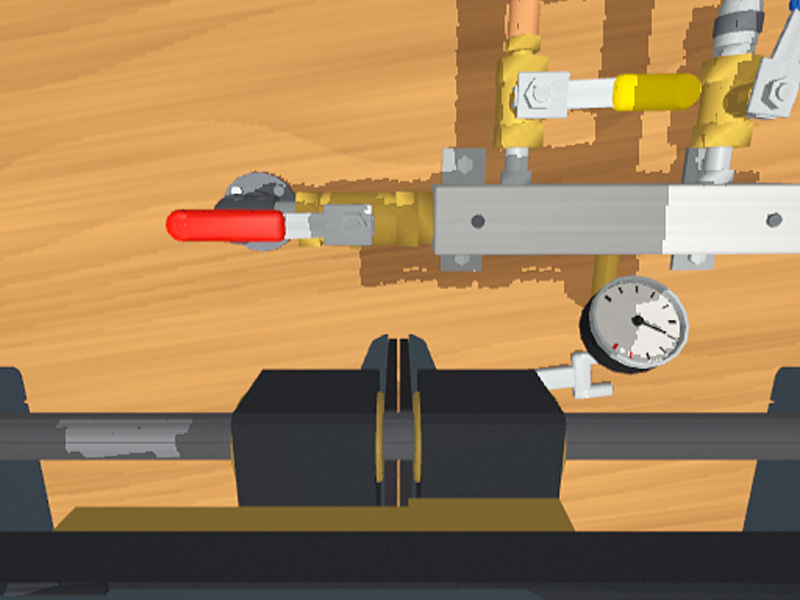

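The wrist view shows the red pivot at (349,224) with its tip at (166,226), the yellow pivot at (541,94) with its tip at (701,91), and the blue pivot at (776,93). The shut fingertips end near (398,340).

```bash
cat >> h.py <<'E'
def wray(u,v,z,k=1.5625,s=None):
    s=s or env.state();c=env.get_calibration("wrist");K=c["mtx"]
    R=Ro.from_euler("xyz",s["ee_rot"],degrees=True).as_matrix();H=c["hand_eye"]
    u=(u+.5)/k-.5;v=(v+.5)/k-.5
    d=R@H[:3,:3]@np.array([(u-K[0,2])/K[0,0],-(v-K[1,2])/K[1,1],-1]);o=s["ee_pos"]+R@H[:3,3]
    return (o+d*(z-o[2])/d[2])[:2]
E
python3 - <<'E'
from h import *
from scipy.optimize import least_squares
P={'r':(0,-155),'y':(-65,-60),'b':(-65,60)}
W={k:wray(*uv,103) for k,uv in dict(r=(349,224),y=(541,94),b=(776,93)).items()}
Rm=lambda a:np.array([[np.cos(a),-np.sin(a)],[np.sin(a),np.cos(a)]])
s=least_squares(lambda p:np.concatenate([p[:2]+Rm(p[2])@P[k]-W[k] for k in P]),[586,108,-.14])
p=s.x;print(p[:2],np.degrees(p[2]),s.fun.round(1))
for k,uv in dict(r=(166,226),y=(701,91)).items():
    d=Rm(p[2]).T@(wray(*uv,100)-p[:2])-P[k];print(k,d,np.hypot(*d),np.degrees(np.arctan2(d[1],d[0])))
E
```

```text
[585.74459092 105.6351336 ] -8.44217117015258 [ 0.5 -0.9 -0.9 -1.7  0.4  2.6]
r [  0.94940301 -96.67511816] 96.67977987538934 -89.43734191198713
y [-1.29984377 81.99411443] 82.00441692045897 90.90822767461007
```

```bash
sed -i 's/^M=.*/M=np.array([586.0,106.5]);YAW=-8.35/' h.py
python3 - <<'E'
from h import *
np.set_printoptions(suppress=True)
p0=pose((612.4,-27.2),200,81.8)
print(row(p0,pose(man(42,-233),200,81.65)))
def P(th,n,r=78,z=86):
    t=np.radians(-th);o=np.array([[np.cos(t),-np.sin(t)],[np.sin(t),np.cos(t)]])@(n,-r)
    return pose(man(o[0],-155+o[1]),z,90+YAW-th)
p1=P(0,42)
for th in range(0,100,5): print(th,row(P(0,42),P(th,24)))
E
```

```text
[ 0.1     0.      0.      0.     -0.1045 -0.0038]
0 [ 0.     0.     0.     0.    -0.    -0.018]
5 [ 5.      0.      0.      0.     -0.0018 -0.0249]
10 [10.      0.      0.      0.     -0.003  -0.0319]
15 [15.      0.      0.      0.     -0.0036 -0.039 ]
20 [20.      0.      0.      0.     -0.0035 -0.0461]
25 [25.      0.      0.      0.     -0.0028 -0.0532]
30 [30.      0.      0.      0.     -0.0015 -0.0602]
35 [35.      0.      0.      0.      0.0003 -0.0671]
40 [40.      0.      0.      0.      0.0028 -0.0738]
45 [45.      0.      0.      0.      0.0059 -0.0802]
50 [50.      0.      0.      0.      0.0095 -0.0863]
55 [55.      0.      0.      0.      0.0136 -0.0921]
60 [60.      0.      0.      0.      0.0182 -0.0975]
65 [65.      0.      0.      0.      0.0233 -0.1025]
70 [70.      0.      0.      0.      0.0288 -0.1071]
75 [75.      0.      0.      0.      0.0346 -0.1111]
80 [80.      0.      0.      0.      0.0408 -0.1146]
85 [85.      0.      0.      0.      0.0473 -0.1176]
90 [90.     0.     0.     0.     0.054 -0.12 ]
95 [95.      0.      0.      0.      0.0609 -0.1218]
```

```bash
python3 -m handwheel '0 0 0 0 -0.035 -0.001 0;0 0 0 0 -0.070 -0.002 0;0 0 0 0 -0.1045 -0.004 0;0 0 0 0 -0.1045 -0.004 0;0 0 0 0.03 -0.1045 -0.004 0;0 0 0 0.06 -0.1045 -0.004 0;0 0 0 0.09 -0.1045 -0.004 0;0 0 0 0.105 -0.1045 -0.004 0;0 0 0 0.114 -0.1045 -0.004 0;0 0 0 0.114 -0.1045 -0.004 0' 30
python3 - <<'E'
from h import *
import cv2
im=env.grab_frame("wrist");cv2.imwrite("pics/w2.png",cv2.resize(im[:,:,::-1],(800,600),interpolation=cv2.INTER_CUBIC))
E
```

```text
time_s: 2.98
ee_pos: [592.2, -130.0, 84.0]
ee_rot: [174.1, 89.8, 165.9]
force: [-0.9, 0.3, 0.2]
gripper_width: 0.5
```

View pics/w2.png

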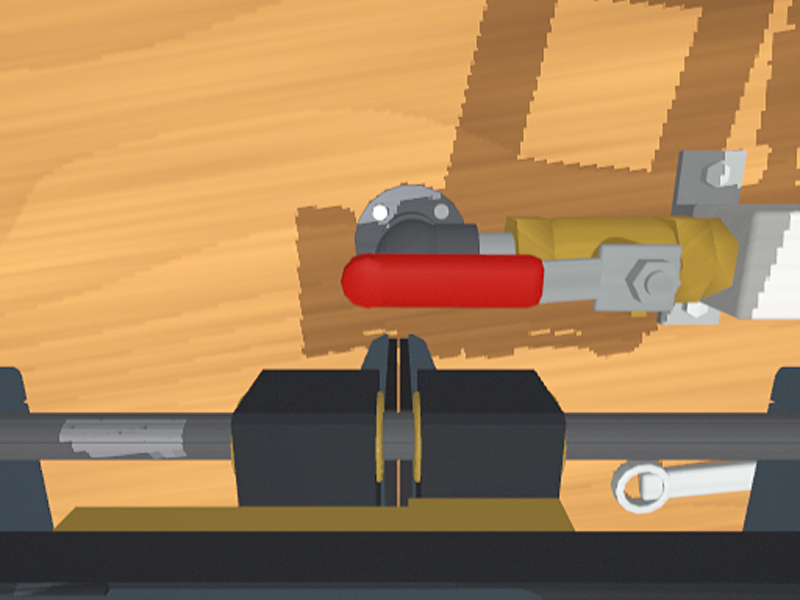

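The fingertips are behind the red sleeve with a visible gap. The sleeve spans (342–543, 255–307) and the tip is at (398,340). I'll start the slow push.

```bash
python3 -m handwheel '0 0 0 -0.001 0 -0.005 0;0 0 0 -0.001 0 -0.010 0;0 0 0 -0.001 0 -0.014 0;0 0 0 -0.001 0 -0.018 0;2.5 0 0 -0.001 -0.0009 -0.0215 0;5 0 0 -0.001 -0.0018 -0.0249 0;7.5 0 0 -0.001 -0.0024 -0.0284 0;10 0 0 -0.001 -0.003 -0.0319 0;12.5 0 0 -0.001 -0.0033 -0.0355 0;15 0 0 -0.001 -0.0036 -0.039 0;17.5 0 0 -0.001 -0.0036 -0.0426 0;20 0 0 -0.001 -0.0035 -0.0461 0'
```

```text
time_s: 4.03
ee_pos: [550.6, -128.4, 88.5]
ee_rot: [8.0, 89.5, -20.2]
force: [5.1, -3.2, -1.8]
gripper_width: 0.4
```

```bash
python3 -m handwheel '3 0 0 0.001 -0.0011 -0.0041 0;6 0 0 0.001 -0.0021 -0.0083 0;9 0 0 0.001 -0.0028 -0.0125 0;12 0 0 0.001 -0.0033 -0.0167 0;15 0 0 0.001 -0.0036 -0.021 0;18 0 0 0.001 -0.0036 -0.0253 0;21 0 0 0.001 -0.0034 -0.0295 0;24 0 0 0.001 -0.003 -0.0338 0;27 0 0 0.001 -0.0024 -0.038 0;30 0 0 0.001 -0.0015 -0.0422 0;33 0 0 0.001 -0.0005 -0.0464 0;36 0 0 0.001 0.0008 -0.0504 0'
```

```text
time_s: 5.03
ee_pos: [504.7, -105.0, 87.9]
ee_rot: [18.2, 89.6, -46.0]
force: [0.1, -8.0, 4.6]
gripper_width: 0.5
```

```bash
python3 -m handwheel '3 0 0 0 -0.0011 -0.0041 0;6 0 0 0 -0.0021 -0.0083 0;9 0 0 0 -0.0028 -0.0125 0;12 0 0 0 -0.0033 -0.0167 0;15 0 0 0 -0.0036 -0.021 0;18 0 0 0 -0.0036 -0.0253 0;21 0 0 0 -0.0034 -0.0295 0;24 0 0 0 -0.003 -0.0338 0;27 0 0 0 -0.0024 -0.038 0;27 0 0 0 -0.0024 -0.038 0'
```

```text
time_s: 5.87
ee_pos: [484.2, -70.5, 87.2]
ee_rot: [20.6, 89.8, -70.6]
force: [-1.6, -4.3, 3.2]
gripper_width: 0.2
```

```bash
python3 -m handwheel '2 0 0 0 -0.0008 -0.0027 0;4 0 0 0 -0.0015 -0.0055 0;6 0 0 0 -0.0021 -0.0083 0;6 0 0 0 -0.0021 -0.0083 0;6 0 0 0 -0.0021 -0.0083 0'
python3 - <<'E'
from h import *
import cv2
im=env.grab_frame("wrist");cv2.imwrite("pics/w3.png",cv2.resize(im[:,:,::-1],(800,600),interpolation=cv2.INTER_CUBIC))
E
```

```text
time_s: 6.28
ee_pos: [482.0, -62.3, 87.0]
ee_rot: [11.4, 89.8, -85.7]
force: [-2.3, -4.5, 2.9]
gripper_width: 0.7
```

View pics/w3.png

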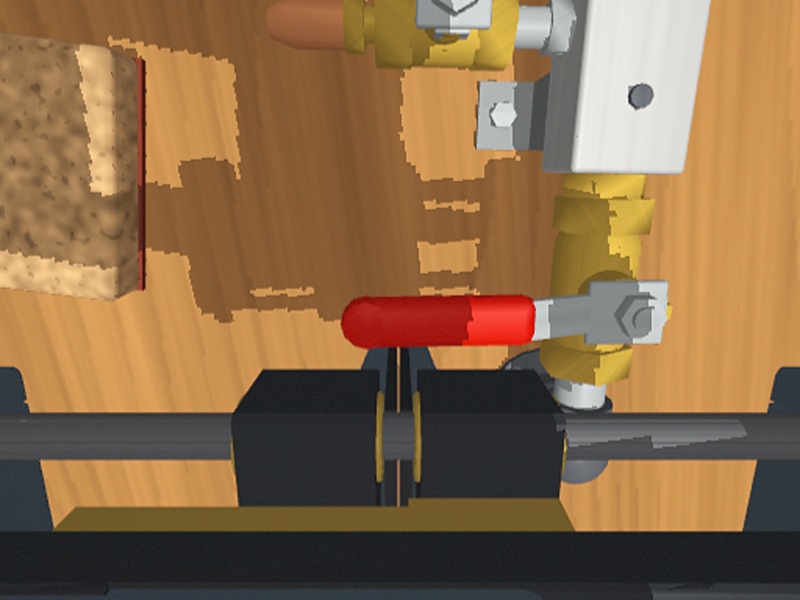

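The red lever's pivot is at (640,315) and its tip at (343,322), so it is about 2–3° short of square. I'll keep pushing in small steps until the stop is felt.

```bash
python3 -m handwheel '1 0 0 0 0 -0.0015 0;2 0 0 0 0 -0.003 0;2 0 0 0 0 -0.0045 0;2 0 0 0 0 -0.0045 0'; python3 -m handwheel '0 0 0 0 0 -0.0015 0;0 0 0 0 0 -0.003 0;0 0 0 0 0 -0.003 0'
```

```text
time_s: 6.67
ee_pos: [481.7, -59.3, 86.8]
ee_rot: [-9.5, 89.6, -108.5]
force: [-3.8, -11.1, 4.8]
gripper_width: 0.5
time_s: 6.92
ee_pos: [481.8, -59.0, 86.9]
ee_rot: [-5.0, 89.3, -103.9]
force: [-6.2, -20.7, 5.5]
gripper_width: 0.4
```

The force rose to 21 N with no further motion, so the red lever is on its stop. Backing off and lifting.

```bash
python3 -m handwheel '0 0 0 0 0 0.006 0;0 0 0 0 0 0.015 0;0 0 0 0 0 0.03 0;0 0 0 0 0 0.035 0;0 0 0 -0.03 0 0.035 0;0 0 0 -0.06 0 0.035 0;0 0 0 -0.09 0 0.035 0;0 0 0 -0.114 0 0.035 0;0 0 0 -0.114 0 0.035 0;0 0 0 -0.114 0 0.035 0;0 0 0 -0.114 0 0.035 0'
python3 - <<'E'
from h import *
import cv2
im=env.grab_frame("wrist");cv2.imwrite("pics/w4.png",cv2.resize(im[:,:,::-1],(800,600),interpolation=cv2.INTER_CUBIC))
s=env.state();print(s['ee_pos'],s['qpos'])
ya=s['ee_rot'][2]-s['ee_rot'][0]+90;print(ya)
p0=pose(s['ee_pos'][:2],200,ya)
print(row(p0,pose(man(-65+42,-60+58),200,-90+YAW)))
E
```

```text
time_s: 7.83
ee_pos: [477.4, -88.0, 199.2]
ee_rot: [-100.2, 89.9, 160.7]
force: [-1.3, 0.7, -0.5]
gripper_width: 0.4
[477.17338326 -87.94364432 198.69784084] [-1.18063797e+01  1.09443527e+01  1.02185330e+02  9.07002060e-03
  6.70181460e+01 -2.66231074e+00]
350.85237901206165
[ 8.92e+01  0.00e+00  0.00e+00  0.00e+00  5.36e-02 -2.07e-01]
```

View pics/w4.png

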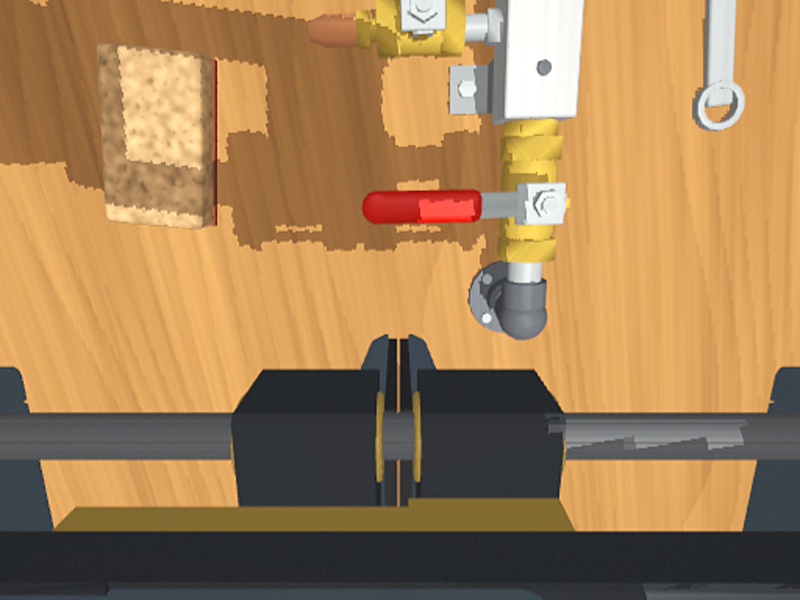

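The red lever lies square: pivot (546,203), tip (363,207), within about half a degree after correcting for tool yaw. On to the yellow lever.

```bash
python3 -m handwheel '7 0 0 0 0.005 -0.02 0;14 0 0 0 0.01 -0.04 0;21 0 0 0 0.014 -0.06 0;28 0 0 0 0.019 -0.08 0;35 0 0 0 0.024 -0.1 0;42 0 0 0 0.028 -0.12 0;49 0 0 0 0.032 -0.14 0;56 0 0 0 0.036 -0.16 0;63 0 0 0 0.042 -0.18 0;70 0 0 0 0.049 -0.2 0;77 0 0 0 0.054 -0.207 0;84 0 0 0 0.054 -0.207 0'; python3 -m handwheel '5.2 0 0 0 0 0 0;5.2 0 0 0 0 0 0;5.2 0 0 0 0 0 0'
python3 - <<'E'
from h import *
import cv2
im=env.grab_frame("wrist");cv2.imwrite("pics/w5.png",cv2.resize(im[:,:,::-1],(800,600),interpolation=cv2.INTER_CUBIC))
s=env.state();print(s['ee_pos'],s['qpos'])
ya=s['ee_rot'][2]-s['ee_rot'][0]+90;print(ya)
def P(th,n,r=58,z=88):
    t=np.radians(th);o=np.array([[np.cos(t),-np.sin(t)],[np.sin(t),np.cos(t)]])@(n,r)
    return pose(man(-65+o[0],-60+o[1]),z,-90+YAW+th)
print(row(pose(s['ee_pos'][:2],s['ee_pos'][2],ya),P(0,42)))
for t in range(0,38,3):print(row(P(0,24),P(t,24)))
E
```

```text
time_s: 8.88
ee_pos: [564.6, 109.3, 197.7]
ee_rot: [1.6, 89.8, 178.2]
force: [0.6, -0.8, 0.5]
gripper_width: 0.5
time_s: 9.13
ee_pos: [563.7, 107.5, 198.4]
ee_rot: [17.1, 89.8, -171.1]
force: [-0.3, -0.3, 0.5]
gripper_width: 0.3
[563.81744606 107.43168492 198.80256388] [ 9.64017033e+00  1.88472968e+01  9.10933626e+01 -4.05797653e-04
  7.01853072e+01  1.07861457e+02]
-98.22114905839214
[ 0.1     0.      0.      0.1108 -0.0003  0.0009]
[0. 0. 0. 0. 0. 0.]
[-3.0e+00  0.0e+00  0.0e+00  0.0e+00 -1.2e-03  3.1e-03]
[-6.0e+00  0.0e+00  0.0e+00  0.0e+00 -2.2e-03  6.2e-03]
[-9.0e+00  0.0e+00  0.0e+00  0.0e+00 -3.0e-03  9.4e-03]
[-1.20e+01  0.00e+00  0.00e+00  0.00e+00 -3.70e-03  1.26e-02]
[-1.50e+01  0.00e+00  0.00e+00  0.00e+00 -4.20e-03  1.58e-02]
[-1.80e+01  0.00e+00  0.00e+00  0.00e+00 -4.60e-03  1.91e-02]
[-2.10e+01  0.00e+00  0.00e+00  0.00e+00 -4.70e-03  2.24e-02]
[-2.40e+01  0.00e+00  0.00e+00  0.00e+00 -4.70e-03  2.57e-02]
[-2.70e+01  0.00e+00  0.00e+00  0.00e+00 -4.60e-03  2.89e-02]
[-3.00e+01  0.00e+00  0.00e+00  0.00e+00 -4.20e-03  3.22e-02]
[-3.30e+01  0.00e+00  0.00e+00  0.00e+00 -3.70e-03  3.55e-02]
[-3.60e+01  0.00e+00  0.00e+00  0.00e+00 -3.00e-03  3.87e-02]
```

View pics/w5.png

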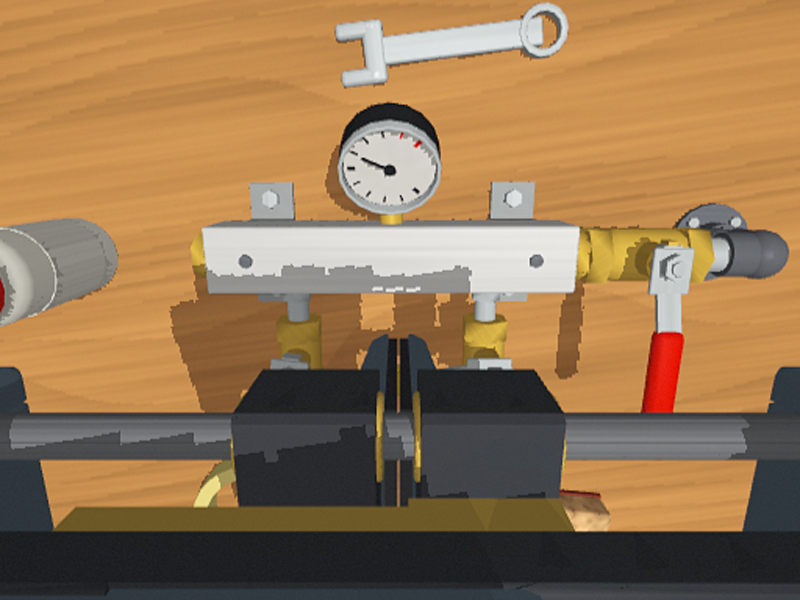

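The red lever still looks shut: pivot (673,268), sleeve at (662,375). The yellow lever is hidden below the gripper, as expected from the geometry. Descending behind it, then pushing.

```bash
python3 -m handwheel '0 0 0 0.03 0 0 0;0 0 0 0.06 0 0 0;0 0 0 0.09 0 0 0;0 0 0 0.105 0 0 0;0 0 0 0.111 0 0 0;0 0 0 0.111 0 0 0;0 0 0 0.111 0 0 0'; python3 -m handwheel '0 0 0 0 0 0.004 0;0 0 0 0 0 0.008 0;0 0 0 0 0 0.012 0;0 0 0 0 0 0.015 0;0 0 0 0 0 0.018 0;-3 0 0 0 -0.0012 0.0211 0;-6 0 0 0 -0.0022 0.0242 0;-9 0 0 0 -0.003 0.0274 0;-12 0 0 0 -0.0037 0.0306 0;-15 0 0 0 -0.0042 0.0338 0'
```

```text
time_s: 9.77
ee_pos: [564.9, 107.5, 89.5]
ee_rot: [-165.2, 89.9, 6.5]
force: [0.7, 0.3, 0.4]
gripper_width: 0.2
time_s: 10.6
ee_pos: [534.6, 117.1, 89.8]
ee_rot: [-179.8, 89.6, 7.0]
force: [6.3, 0.8, -2.5]
gripper_width: -0.0
```

Contact at about 6–7 N. Continuing the arc.

```bash
python3 -m handwheel '-3 0 0 0.001 -0.0012 0.0031 0;-6 0 0 0.001 -0.0022 0.0062 0;-9 0 0 0.001 -0.003 0.0094 0;-12 0 0 0.001 -0.0037 0.0126 0;-15 0 0 0.001 -0.0042 0.0158 0;-18 0 0 0.001 -0.0046 0.0191 0;-21 0 0 0.001 -0.0047 0.0224 0;-24 0 0 0.001 -0.0047 0.0257 0;-27 0 0 0.001 -0.0046 0.0289 0;-30 0 0 0.001 -0.0042 0.0322 0;-33 0 0 0.001 -0.0037 0.0355 0;-36 0 0 0.001 -0.003 0.0387 0'; python3 -m handwheel '-3 0 0 0 -0.0012 0.0031 0;-6 0 0 0 -0.0022 0.0062 0;-9 0 0 0 -0.003 0.0094 0;-12 0 0 0 -0.0037 0.0126 0;-15 0 0 0 -0.0042 0.0158 0;-18 0 0 0 -0.0046 0.0191 0;-21 0 0 0 -0.0047 0.0224 0;-24 0 0 0 -0.0047 0.0257 0;-27 0 0 0 -0.0046 0.0289 0;-30 0 0 0 -0.0042 0.0322 0;-33 0 0 0 -0.0037 0.0355 0;-33 0 0 0 -0.0037 0.0355 0'
```

```text
time_s: 11.6
ee_pos: [495.0, 117.6, 89.4]
ee_rot: [176.0, 89.5, 38.7]
force: [1.6, 7.0, 2.3]
gripper_width: 0.1
time_s: 12.6
ee_pos: [464.7, 95.7, 89.2]
ee_rot: [157.4, 89.7, 53.0]
force: [-1.2, 6.7, 3.8]
gripper_width: 0.6
```

```bash
python3 -m handwheel '-3 0 0 0 -0.0012 0.0031 0;-6 0 0 0 -0.0022 0.0062 0;-6 0 0 0 -0.0022 0.0062 0;-6 0 0 0 -0.0022 0.0062 0'; python3 -m handwheel '0 0 0 0 0 0.0015 0;0 0 0 0 0 0.003 0;0 0 0 0 0 0.003 0;0 0 0 0 0 0.003 0'
```

```text
time_s: 12.93
ee_pos: [461.6, 91.7, 89.2]
ee_rot: [159.3, 89.5, 60.8]
force: [-1.3, 12.4, 3.5]
gripper_width: 0.5
time_s: 13.27
ee_pos: [461.6, 91.5, 89.4]
ee_rot: [167.3, 89.2, 68.6]
force: [-0.7, 22.0, 2.5]
gripper_width: 0.5
```

Force is 22 N with no movement, so the yellow lever is at its stop. Back off, lift, and move to where the camera sees it.

```bash
python3 -m handwheel '0 0 0 0 0 -0.006 0;0 0 0 0 0 -0.015 0;0 0 0 0 0 -0.028 0;0 0 0 0 0 -0.028 0;0 0 0 -0.03 0 -0.028 0;0 0 0 -0.06 0 -0.028 0;0 0 0 -0.09 0 -0.028 0;0 0 0 -0.12 0 -0.028 0;0 0 0 -0.12 0 -0.028 0;0 0 0 -0.12 0 -0.028 0'; python3 -m handwheel '0 0 0 0 0 0.04 0;0 0 0 0 0 0.08 0;0 0 0 0 0 0.12 0;0 0 0 0 0 0.12 0;0 0 0 0 0 0.12 0;0 0 0 0 0 0.12 0'
python3 - <<'E'
from h import *
import cv2
im=env.grab_frame("wrist");cv2.imwrite("pics/w6.png",cv2.resize(im[:,:,::-1],(800,600),interpolation=cv2.INTER_CUBIC))
s=env.state();print(s['ee_rot'][2]-s['ee_rot'][0]+90)
E
```

```text
time_s: 14.1
ee_pos: [464.8, 112.8, 209.4]
ee_rot: [101.1, 89.8, 2.7]
force: [-0.6, 0.3, -0.4]
gripper_width: 0.0
time_s: 14.6
ee_pos: [446.0, -5.7, 206.8]
ee_rot: [-92.0, 89.9, 169.6]
force: [0.2, -1.1, 0.4]
gripper_width: 0.4
351.6782018094258
```

View pics/w6.png

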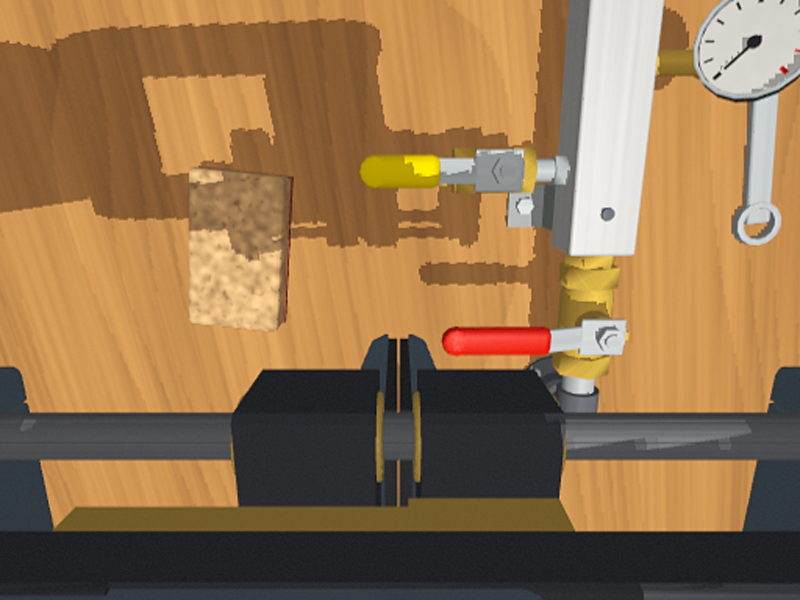

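Yellow is in line: pivot (510,171), tip (361,171). The gauge needle has dropped. Red looks square: pivot (605,338), sleeve (443–550, 341). I'll move well clear, then check both levers and the bystanders numerically.

```bash
python3 -m handwheel '0 0 0 -0.03 -0.01 0.03 0;0 0 0 -0.06 -0.02 0.07 0;0 0 0 -0.06 -0.03 0.11 0;0 0 0 -0.06 -0.04 0.15 0;0 0 0 -0.06 -0.05 0.19 0;0 0 0 -0.06 -0.06 0.23 0;0 0 0 -0.06 -0.07 0.27 0;0 0 0 -0.06 -0.08 0.31 0;0 0 0 -0.06 -0.08 0.35 0;0 0 0 -0.06 -0.08 0.35 0;0 0 0 -0.06 -0.08 0.35 0;0 0 0 -0.06 -0.08 0.35 0'
python3 - <<'E'
from h import *
import cv2
a=cv2.resize(cv2.imread("pics/top1.png"),(512,384),interpolation=cv2.INTER_AREA)
t=env.grab_frame("top")[:,:,::-1].copy();cv2.imwrite("pics/top2.png",cv2.resize(t,(800,600),interpolation=cv2.INTER_CUBIC))
cv2.imwrite("pics/scene2.png",env.grab_frame("scene")[:,:,::-1])
H={'r':((0,200,120),(5,255,255)),'y':((25,200,120),(32,255,255)),'b':((105,180,90),(120,255,255))}
def m(img,k,roi,cam=None,K=1.5625):
    h=cv2.cvtColor(img,cv2.COLOR_BGR2HSV);x0,y0,x1,y1=roi
    v,u=np.nonzero(cv2.inRange(h,*H[k])[y0:y1,x0:x1]);q=np.c_[u+x0,v+y0].astype(float)
    l=np.linalg.eigh(np.cov(q.T))[1][:,1];c=q.mean(0);return c,l,len(q)
for n,img in(('before',a),('after',t)):
    for k in'ryb':
        c,l,N=m(img,k,(170,170,370,260));e=[ray('top',*(c+s*12*l),100,1) for s in(-1,1)];d=e[1]-e[0]
        print(n,k,c.round(1),N,'angle rel manifold',(np.degrees(np.arctan2(d[1],d[0]))-YAW)%180)
w=cv2.imread("pics/w6.png")
for k,roi in(('r',(420,310,560,370)),('y',(340,140,445,200))):
    c,l,N=m(w,k,roi);print('wrist',k,c,N,'image tilt',np.degrees(np.arctan(l[1]/l[0])))
E
```

```text
time_s: 15.65
ee_pos: [317.4, -339.3, 267.3]
ee_rot: [-151.9, 89.9, 109.8]
force: [0.0, 0.3, 0.1]
gripper_width: 0.4
before r [341.  195.8] 219 angle rel manifold 89.77526668565118
before y [228.4 210.4] 109 angle rel manifold 89.71121653094814
before b [188.5 232.6] 143 angle rel manifold 171.46379054992934
after r [303.7 223.2] 231 angle rel manifold 0.2511566432487484
after y [252.1 243. ] 121 angle rel manifold 179.33403078773506
after b [188.6 232.6] 145 angle rel manifold 171.3151044191746
wrist r [500.68215522 341.44587247] 2023 image tilt -0.6045909006475714
wrist y [400.71770134 170.75167785] 2384 image tilt -0.8670829436911266
```

View pics/top2.png

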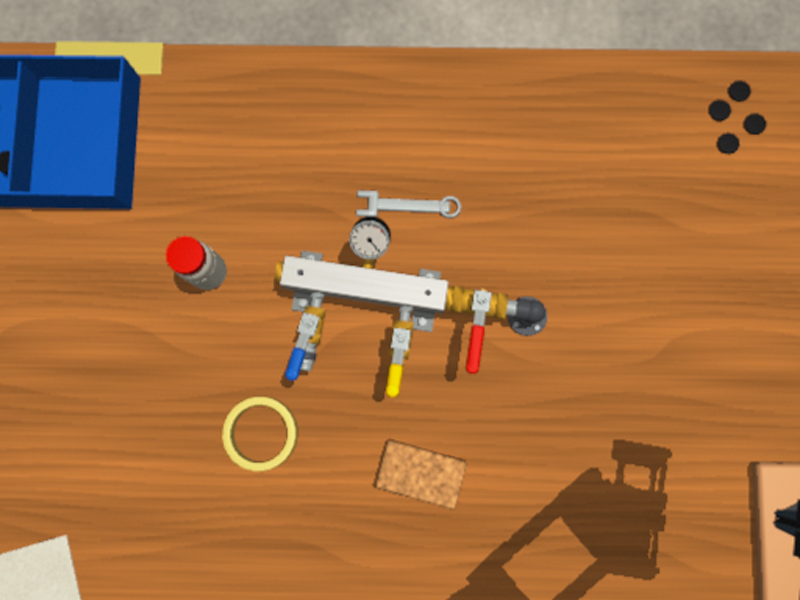

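The red lever, pivot (482,299) to tip (473,370), and the yellow lever, (400,338) to (392,395), are parallel and within about 1° of their stops. Blue and the loose items sit at the same pixels as before, and the arm is clear. Handing in.

```bash
python3 -c "
from workcell import env
s=env.state();print(s['qvel'].round(2),s['force'].round(1));print(env.job_done())"
```

```text
[ 0.35 -0.52  0.04 -0.28 -0.13 -0.15] [0.4 0.1 0.6]
the job is handed in; nothing more can be done
None
```

I pushed the red supply lever shut first, then the yellow bleed lever open, using the closed fingertips and no gripping. I handed the job in at about 16 s.

- **Stops:** Pushing a lever took about 6–8 N. Each lever was pushed until the wrist force rose to about 22 N with no further movement, so both are on their hard stops.
- **Angles:** In the last top picture, red reads 0.3° from square across its pipe and yellow 0.7° from in line with its silencer. Both are within measuring error.
- **Gauge:** The needle moved when the yellow lever opened. I did not read its value off the dial.
- **Left alone:** The blue lever reads 171.3° now against 171.5° before, so it did not move. The bottle, tape roll, sanding block and spanner look unmoved in the top picture. The arm finished well clear, with no force on the wrist.
- **Disagreements:** The yellow fingertip stopped about 3 mm further out than the red one relative to the fitted pivots. A 1.6 mm error in my manifold position would explain that. Eye-read pixels in the last wrist picture put red about 1° short, but the sleeve fits did not bear that out.

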